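Check a curing plaster cast with a spot thermometer and slide it to the drying rail

ROBOT

A 7-joint arm with a two-finger parallel gripper is mounted at the origin on the work surface. World frame = base frame: x ahead of the robot, y to its left, z up, the work surface at z = 0. Lengths are in m, angles in rad, forces in N, time in s.
With the tool pointing down it reaches from about 0.35 to 0.775 m from the base axis. Payload 3.1 kg.
Tool frame: the origin (TCP) lies on the mounting face of the last link; the fingertips stand 173 mm ahead of it and the grasp point (between the pads) lies 155 mm ahead of it; z points along the fingers, y is the line along which they close (so a half turn about z gives the same grasp; the last joint's range is limited). The gripper opens to 85 mm and grips with 20 to 120 N. Pads are 22 mm wide; open, the fingers measure 114 mm over their backs; the gripper's body (76 mm by 85 mm) begins 54 mm behind the grasp point. The pads swing forward as they close: fully open they stand 13 mm farther back than shut.
Start: joints at [-1.147, 0.311, 0.014, 1.512, -0.004, 1.319, -0.027], TCP at [0.247, 0.491, 0.405] pointing down, gripper open.
Joint ranges: [-2.7, 2.7], [-0.3, 1.91], [-1.27, 1.3], [0.12, 2.57], [-1.44, 4.58], [0.2, 2.03], [-3.05, 3.05]. Speed limits (rad/s): [2.79, 2.79, 3.14, 3.14, 3.14, 3.14, 3.14].

INTERFACE

Orientations are given as a unit quaternion [w, x, y, z].
In Python, from workcell import telemetry, get_image, ctrl gives the robot as it stands. The module is installed in compiled form; this text tells all that it offers.
- The arm moves only by the tool send_rows, never from a script. Its argument "rows" is a list of rows, each a list of 7 numbers: the shift along the tool's x, y, z in mm, then the turn, a rotation vector about the tool's x, y, z in degrees, then the closure, from -1 (fully open) to 1 (shut). A call has exactly 5 rows; each row is the pose to reach, as a shift and turn from the pose commanded when the call began, along the tool's axes at that moment; what a row does not reach only later rows make up. A row lasts 1/8 s, in which the tool goes at most 62.5 mm and 10.7 degrees, less where a joint would pass 70% of its speed; a pose out of reach is approached as far as the arm can. A call with a gripper value outside its range is refused whole. The fingers move at their own pace and stop on an object; "grip_force" is the grip in N (left out, the last holds). Time passes only in rows, so rows that repeat a pose let the fingers close, or fill a call up. It gives the time, the measured TCP pose, the force, the opening and the grip force at its end, in the units of the state.
- telemetry.observe(): the state, without advancing time (a new reading comes with each control period).
- get_image(name): name is "side" or "top"; returns a dict with "image" (420x560x3 uint8, blue, green, red), "mtx" (3x3 intrinsics, pixels), "world_to_cam" (4x4, takes a point from world to camera coordinates). Camera axes: x right, y down, z forward; pixel columns grow to the right and rows downward; lengths in m; the calibration is good to about 2 mm. A picture is of the moment at which its call begins. There is no depth.
- ctrl.sign_off(): hands the job in; it is judged then, once.
The state is a dict: "t": time; "joints": joint angles; "dq": joint speeds; "tau": joint torques, N m; "ee_pos": TCP position; "eef_rot": TCP orientation; "contact_force": force on the tool from outside, world axes, zero at the start; "wrist_torque": the same for the moment, N m; "grip_width": opening from 0.0 (shut) to 1.0 (fully open); "finger_force": force on a finger pad.
Only numpy, scipy, OpenCV 4.12 (cv2) and the standard library are available. Lean on these libraries where they do the work, as an engineer would, in place of code of your own. Each camera call takes 0.05 s, during which the arm holds its last target. There are 200 camera calls.

TASK

Pick up the spot thermometer and, without touching the cast with it, point its lens square-on at the middle of the black patch on the wider of the two plaster casts, about 8 cm away, and hold it dead still there for 2 seconds. Then put the thermometer back flat on its base in its tray, gently, without dropping it. Last, slide the wide cast (do not lift it or tip it) along the table until its back is flush against the timber rail; do not disturb the narrow cast, the pot or the spatula.

Things in the scene. Friction and masses are not known exactly. Their poses are not given: they have to be found in the camera images.
- thermometer: loose spot thermometer, 130 long x 34 wide x 40 high mm, 160 g, lying on its flat base in the tray: grey box (98 long, 34 wide, 40 high, spanning its x = -65 to +33) with a black barrel (28 diameter, 32 long) at its front, +x, end. Origin at the centre of its underside; x is the way it looks (out of the lens), z up. Grip it across its 34 mm width (y).
- lens (a point): centre of the thermometer's lens at the barrel's end: 65 mm ahead (x) of and 20 mm above the thermometer's origin; axes as the thermometer's
- tray: fixed open white tray, 200 (x) x 140 (y) mm, rim 14 high, walls and floor 5 thick; origin at the centre of its underside; z up
- wide_cast: loose plaster cast, the wider one: 95 deep (x) x 120 wide (y) x 95 high mm, about 0.75 kg. Its front (-x) has an upright toe 35 high, then a flat face that slopes up and back over 50 mm to the flat top (45 deep); the back and sides are upright. Two low round bosses on top (the narrow cast has one). Origin at the centre of its underside
- wide_cast_patch: matt black round patch, 36 diameter, in the middle of the wide cast's sloping face, fixed to it: origin at the patch's centre (22.5 mm before (-x) and 65 mm above the cast's origin), its z axis is the outward normal of the face, 40 degrees above level towards the cast's front
- wide_cast_back (a point): middle of the wide cast's back face, 15 mm above the table, 47.5 mm behind (+x) its origin
- narrow_cast: loose plaster cast of the same side profile, only 76 wide (y), 95 deep, 95 high, also with a patch; leave it alone. Origin at the centre of its underside
- stop_rail: fixed timber rail on the table beyond the casts: 35 (x) x 900 (y) x 28 high mm; origin at the centre of its underside; its front face, against which the cast goes, lies 17.5 mm before (-x) its origin
- pot: loose black pot, 100 diameter, 85 high; bystander. Origin at the centre of its underside
- spatula: loose spatula about 280 long lying along its x, origin at its middle; bystander
Not all that is in view belongs to the job. Leave any blue or purple look-alike of the wide_cast alone.

How it is judged:
On the way, in this order (a step that is already met when the one before it is completed fails the run):
1. the held thermometer is still for 1.5 s, aimed at the wide cast's patch: square-on within 0.3 rad, 50 to 120 mm off, within 15 mm of its centre each way; cast not moved 20 mm (x of wide_cast_patch in the frame of lens between 0.05 and 0.12 m and y of wide_cast_patch in the frame of lens between -0.015 and 0.015 m and z of wide_cast_patch in the frame of lens between -0.015 and 0.015 m and angle between the x axis of thermometer and the z axis of wide_cast_patch, either way round below 0.3 rad and linear speed of thermometer below 0.02 m/s and angular speed of thermometer below 0.15 rad/s and contact force between the fingers and thermometer above 1 N and distance of wide_cast from where it was at the start of the episode below 0.02 m), for 1.5 s.
2. the thermometer lies flat on its base in its tray, let go, the cast still not moved by 20 mm (x of thermometer in the frame of tray between -0.06 and 0.06 m and y of thermometer in the frame of tray between -0.06 and 0.06 m and height (world z) of thermometer below 0.01 m and angle between thermometer's own z axis and vertical below 0.1 rad and contact force between the fingers and thermometer below 0.1 N and distance of wide_cast from where it was at the start of the episode below 0.02 m), for 0.2 s.
At the end, for the whole second after the job is handed in: the thermometer lies flat on its base inside its tray; the wide cast stands upright on the table with its back against the rail's front (gap at the middle under 10 mm, square to it within 0.12 rad); both at rest (x of thermometer in the frame of tray between -0.06 and 0.06 m and y of thermometer in the frame of tray between -0.06 and 0.06 m and height (world z) of thermometer below 0.01 m and angle between thermometer's own z axis and vertical below 0.1 rad and x of wide_cast_back in the frame of stop_rail between -0.0275 and -0.01 m and y of wide_cast_back in the frame of stop_rail between -0.42 and 0.42 m and angle between the x axis of wide_cast and the x axis of stop_rail, either way round below 0.12 rad and angle between wide_cast's own z axis and vertical below 0.05 rad and linear speed of each of wide_cast, thermometer below 0.01 m/s); the robot touches nothing.
It fails at once if the thermometer touches the wide cast (contact force between thermometer and wide_cast above 1 N).
It fails at once if the thermometer is dropped (falls free faster than 0.7 m/s, about 25 mm) (contact force between the fingers and thermometer below 0.05 N and linear speed of thermometer above 0.7 m/s).
It fails at once if the wide cast is lifted 20 mm or tipped past 0.3 rad (height (world z) of wide_cast above 0.02 m or angle between wide_cast's own z axis and vertical above 0.3 rad).
It fails at once if a bystander (narrow cast, pot, spatula) is moved by 30 mm (distance of any of narrow_cast, pot, spatula from where it was at the start of the episode above 0.03 m).
It also fails if it takes over 72 s, if anything falls off the work surface, if the arm or the gripper's body presses on something with over 40 N, if the wrist force passes 120 N, or if a joint passes its speed limit or range.

## Working session

There is one attempt and no reset: what is moved stays moved. The work goes in short steps, Python scripts to look and compute and a tool call to move; the robot and the scene stay as the last step left them, time stands still between calls to the robot, and variables do not carry over. Pictures are saved under pics/ and viewed, at most 10 in all, crops included, and the job is handed in when it is done.

Besides the shell and the picture viewer there is one more tool, called after "Request:" as name([rows], argument=value, ...), one row to a line, values as JSON. send_rows: Moves the arm, as the interface text tells. Its arguments: {"type":"object","properties":{"rows":{"type":"array"},"grip_force":{"type":"number"}},"required":["rows"]}

```bash
mkdir -p pics; python3 - <<'E'
from workcell import telemetry, get_image
import cv2, json, numpy as np
for n in("side","top"):
    d=get_image(n); cv2.imwrite(f"pics/{n}0.png",d["image"]); print(n,np.round(d["mtx"],1).tolist(),np.round(d["world_to_cam"],3).tolist())
    np.savez(f"{n}.npz",K=d["mtx"],T=d["world_to_cam"])
s=telemetry.observe(); print({k:np.round(v,3).tolist() for k,v in s.items()})
E
```

```text
side [[527.4, 0.0, 277.6], [0.0, 527.4, 207.4], [0.0, 0.0, 1.0]] [[-0.934, 0.358, -0.002, 0.458], [0.209, 0.54, -0.815, -0.049], [-0.291, -0.761, -0.579, 1.848], [0.0, 0.0, 0.0, 1.0]]
top [[488.5, 0.0, 281.9], [0.0, 488.5, 211.3], [0.0, 0.0, 1.0]] [[-0.001, -1.0, 0.013, -0.006], [-0.997, -0.0, -0.078, 0.515], [0.078, -0.013, -0.997, 1.524], [0.0, 0.0, 0.0, 1.0]]
{'t': 0.1, 'joints': [-1.147, 0.312, 0.014, 1.513, -0.004, 1.319, -0.027], 'dq': [-0.001, -0.001, -0.0, -0.003, 0.001, -0.001, -0.0], 'tau': [0.001, -38.086, 0.147, -23.124, 0.012, 0.008, -0.0], 'ee_pos': [0.247, 0.491, 0.404], 'eef_rot': [-0.0, 0.231, 0.973, -0.001], 'contact_force': [-0.032, -0.162, -0.167], 'wrist_torque': [-0.021, -0.011, 0.031], 'finger_force': 0.0, 'grip_width': 1.001}
```

View pics/top0.png

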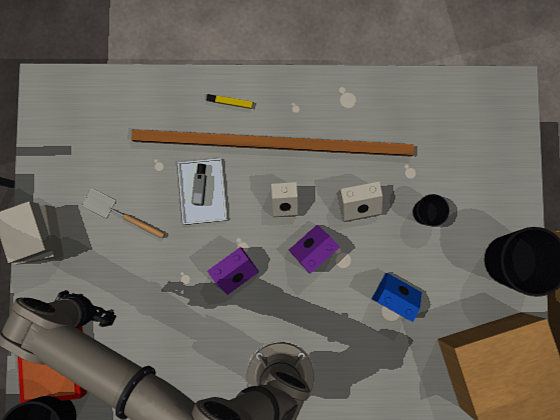

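View pics/side0.png

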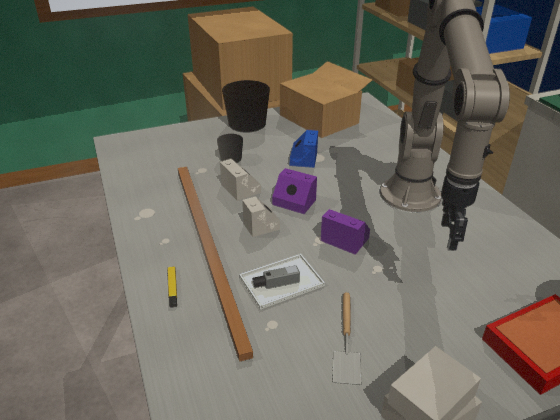

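The top view shows the wide cast (two bosses) near (362,201), its patch at (363,208), and the narrow cast at (285,199). The thermometer is at (201,184) in the tray with its barrel facing the rail, which runs from (132,135) to (415,150). The pot is at (431,210). I'll enlarge that area next.

```bash
python3 - <<'E'
import cv2
a=cv2.imread("pics/top0.png")[125:240,165:460]
b=a[25:115,5:70]; c=a[40:110,90:230]
cv2.imwrite("pics/c1.png",cv2.hconcat([cv2.resize(b,None,fx=5.5,fy=5.5,interpolation=2),cv2.resize(cv2.copyMakeBorder(a[45:105,165:230],0,0,0,0,0),(390,495),interpolation=2)]))
print(390/65,495/60)
E
```

```text
6.0 8.25
```

View pics/c1.png

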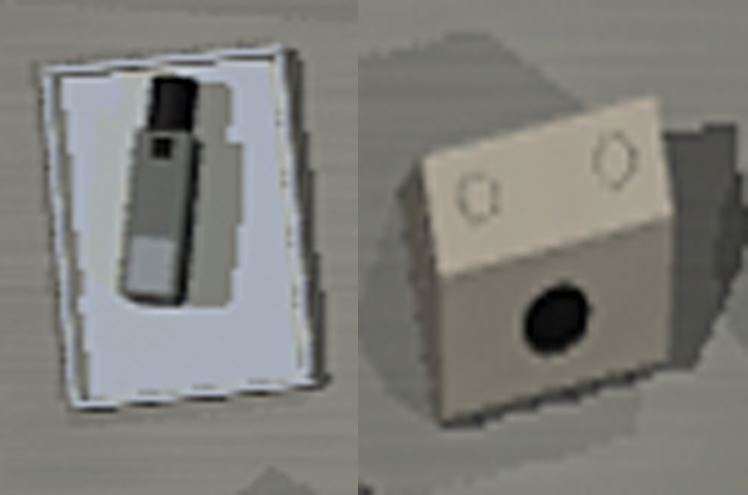

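```bash
cat > h.py <<'E'
import numpy as np
from scipy.spatial.transform import Rotation as R
class Cam:
    def __init__(s,n):
        d=np.load(n+".npz"); s.K=d["K"]; s.T=d["T"]
    def at(s,uv,z):
        r=s.T[:3,:3].T@np.linalg.solve(s.K,[uv[0],uv[1],1]); c=-s.T[:3,:3].T@s.T[:3,3]
        return c+r*(z-c[2])/r[2]
    def px(s,p):
        q=s.K@(s.T[:3,:3]@np.array(p)+s.T[:3,3]); return q[:2]/q[2]
top=Cam("top"); side=Cam("side")
def rot(q): return R.from_quat([q[1],q[2],q[3],q[0]])
def show(tcp_p,tcp_q,goal_p,goal_R):
    "shift (mm, tool axes) and rotvec (deg) from the present pose to the goal"
    r=rot(tcp_q); return np.round(r.inv().apply(np.array(goal_p)-tcp_p)*1e3,1), np.round((r.inv()*goal_R).as_rotvec(degrees=True),1)
E
python3 - <<'E'
from h import *
L=lambda u,v:(170+u/5.5,150+v/5.5); Q=lambda u,v:(330+(u-358)/6,170+v/8.25)
f=lambda n,p:print(n,np.round(p,4))
th=[top.at(L(*p),.045) for p in((138,132),(190,132),(180,297),(121,293))]
for p in th:f('th',p)
f('thc',np.mean(th,0)); a=(th[0]+th[1]-th[2]-th[3]);print('yaw',np.degrees(np.arctan2(a[1],a[0])),np.linalg.norm(a)/2)
tr=[top.at(L(*p),.014) for p in((43,67),(287,47),(315,385),(73,407))]
f('trayc',np.mean(tr,0)); a=(tr[0]+tr[1]-tr[2]-tr[3]);print('yaw',np.degrees(np.arctan2(a[1],a[0])),np.linalg.norm(a)/2)
w=[top.at(Q(*p),.095) for p in((424,158),(656,97),(672,213),(440,272))]
for p in w:f('w',p)
a=w[0]+w[3]-w[1]-w[2];print('yaw wide',np.degrees(np.arctan2(-a[0],a[1])),np.linalg.norm(a)/2)
f('patch',top.at(Q(557,319),.065))
for p in((132,132),(415,147)): f('rail back/top edge',top.at(p,.028))
for p in((132,141),(415,156)): f('rail front edge',top.at(p,.028))
f('toe front',top.at(Q(441,420),.035))
f('narrow',top.at((285,190),.095));f('pot',top.at((432,210),.085))
f('spat',top.at((125,213),.01))
E
```

```text
th [0.6298 0.2656 0.045 ]
th [0.6298 0.2361 0.045 ]
th [0.5358 0.2406 0.045 ]
th [0.538  0.2739 0.045 ]
thc [0.5833 0.2541 0.045 ]
yaw -3.973799559526386 0.09312737902652968
trayc [0.58  0.246 0.014]
yaw 5.531157249698978 0.19793769727649074
w [ 0.5764 -0.1833  0.095 ]
w [ 0.5991 -0.3009  0.095 ]
w [ 0.5562 -0.3083  0.095 ]
w [ 0.5345 -0.191   0.095 ]
yaw wide 10.715402283256104 0.11949485276183514
patch [ 0.5198 -0.2551  0.065 ]
rail back/top edge [0.7666 0.4698 0.028 ]
rail back/top edge [ 0.7202 -0.4301  0.028 ]
rail front edge [0.7376 0.4692 0.028 ]
rail front edge [ 0.6912 -0.4294  0.028 ]
toe front [ 0.4838 -0.1993  0.035 ]
narrow [ 0.5737 -0.0141  0.095 ]
pot [ 0.5141 -0.4611  0.085 ]
spat [0.5103 0.4912 0.01  ]
```

```bash
cat >> h.py <<'E'
def M(t):
    c,s=np.cos(t),np.sin(t); return R.from_matrix(np.array([[-c,0,s],[0,1,0],[-s,0,-c]]))
T0=np.radians(15)
def pick(dz=0,G=(.587,.2538,.032),yaw=-4.,t=T0):
    r=R.from_euler('z',yaw,degrees=True)*M(t); return np.array(G)+[0,0,dz]-.155*r.as_matrix()[:,2], r
def go(goal):
    from workcell import telemetry
    s=telemetry.observe(); print(*show(s['ee_pos'],s['eef_rot'],*goal),'t',round(s['t'],2))
E
python3 - <<'E'
from h import *
go(pick(.10)); print(pick(.1)[0])
E
```

```text
[-373.5  -74.5  122.2] [ -3.1 -14.8 -22.5] t 0.1
[0.54698077 0.25659842 0.2817185 ]
```

Request:
send_rows([
  [-50, -10, 10, 0, -2, -3, -0.3],
  [-105, -21, 30, -1, -5, -8, -0.3],
  [-160, -32, 50, -1, -7, -12, -0.3],
  [-215, -43, 70, -2, -10, -16, -0.3],
  [-270, -54, 90, -2, -12, -20, -0.3],
], grip_force=50)

```text
t: 0.72
ee_pos: [0.4648, 0.3207, 0.3137]
eef_rot: [0.106, 0.056, 0.993, -0.007]
contact_force: [0.1, 1.2, -0.1]
grip_width: 0.65
finger_force: 0.0
```

```bash
python3 -c "
from h import *
go(pick(.10))
from workcell import telemetry as t;print(t.observe()['grip_width'])"
```

```text
[-80.1 -54.4  50.1] [-0.7 -2.9 -2.3] t 0.72
0.6497661699547866
```

Request:
send_rows([
  [-40, -27, 25, 0, -2, -1, -0.3],
  [-70, -46, 42, -1, -3, -2, -0.3],
  [-80, -54, 50, -1, -3, -2, -0.3],
  [-80, -54, 50, -1, -3, -2, -0.3],
  [-80, -54, 50, -1, -3, -2, -0.3],
])

```text
t: 1.35
ee_pos: [0.5445, 0.2604, 0.283]
eef_rot: [0.131, 0.037, 0.991, -0.001]
contact_force: [-0.3, 0.8, -0.1]
grip_width: 0.65
finger_force: 0.0
```

```bash
python3 - <<'E'
from h import *
go(pick(.10)); go(pick(0))
from workcell import get_image
import cv2
a=get_image("top")["image"][130:250,150:290]; b=get_image("side")["image"][200:320,220:360]
cv2.imwrite("pics/c2.png",cv2.resize(cv2.hconcat([a,b]),None,fx=2.85,fy=2.85,interpolation=2))
E
```

```text
[-2.3 -3.6  1.9] [ 0.4  0.1 -0.4] t 1.35
[23.6 -4.4 98.5] [ 0.4  0.1 -0.4] t 1.35
```

View pics/c2.png

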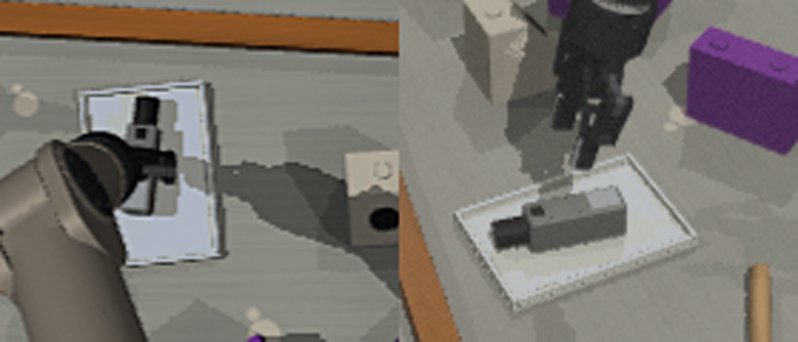

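The fingers are above the tray. In the side crop, the thermometer's box has back top corners at about (602,187) and (627,208) and front ones at about (527,205) and (531,224). I'll cross-check these against the top-view estimate.

```bash
python3 - <<'E'
from h import *
S=lambda u,v:(220+(u-399)/2.85,200+v/2.85)
p=[side.at(S(*q),.045) for q in((602,187),(627,208),(527,205),(531,224))]
print(np.round(p,4),np.mean(p,0))
for dx,dy in((49,17),(49,-17),(-49,17),(-49,-17)):
    q=np.array([.5833,.2541,.045])+R.from_euler('z',-4,degrees=True).apply([dx/1e3,dy/1e3,0]); u=side.px(q); print(dx,dy,(u-[220,200])*2.85+[399,0])
E
```

```text
[[0.5456 0.2494 0.045 ]
 [0.5346 0.286  0.045 ]
 [0.623  0.2473 0.045 ]
 [0.6285 0.2737 0.045 ]] [0.5829359  0.26410687 0.045     ]
49 17 [524.07015797 221.15025788]
49 -17 [514.54696574 198.14817456]
-49 17 [621.34285583 200.69246714]
-49 -17 [610.23113565 178.41655038]
```

Request:
send_rows([
  [5, -2, 25, 0, 0, 0, -0.3],
  [12, -2, 50, 0, 0, 0, -0.3],
  [18, -2, 75, 0, 0, 0, -0.3],
  [23, -2, 95, 0, 0, 0, -0.3],
  [24, -2, 98, 0, 0, 0, -0.3],
])

```text
t: 2.08
ee_pos: [0.5466, 0.2575, 0.1805]
eef_rot: [0.13, 0.038, 0.991, -0.002]
contact_force: [0.4, -0.6, -0.3]
grip_width: 0.654
finger_force: 0.0
```

Request:
send_rows([
  [0, 0, 0, 0, 0, 0, -0.1],
  [0, 0, 0, 0, 0, 0, 0.1],
  [0, 0, 0, 0, 0, 0, 0.3],
  [0, 0, 0, 0, 0, 0, 0.5],
  [0, 0, 0, 0, 0, 0, 0.5],
])

```text
t: 2.7
ee_pos: [0.5487, 0.2571, 0.1834]
eef_rot: [0.133, 0.039, 0.99, -0.001]
contact_force: [-1.4, -0.3, 6.1]
grip_width: 0.391
finger_force: 50.7
```

```bash
python3 - <<'E'
from h import *
go(pick(0))
from workcell import get_image,telemetry
print(telemetry.observe()['joints'])
import cv2
a=get_image("top")["image"][130:250,150:290]; b=get_image("side")["image"][200:320,220:360]
cv2.imwrite("pics/c3.png",cv2.resize(cv2.hconcat([a,b]),None,fx=2.85,fy=2.85,interpolation=2))
E
```

```text
[ 2.  -0.6  1.1] [ 0.4  0.2 -0.5] t 2.7
[-0.60941093  0.56478948  0.13555579  1.75148978  0.11501361  0.60469845
  0.9022098 ]
```

View pics/c3.png

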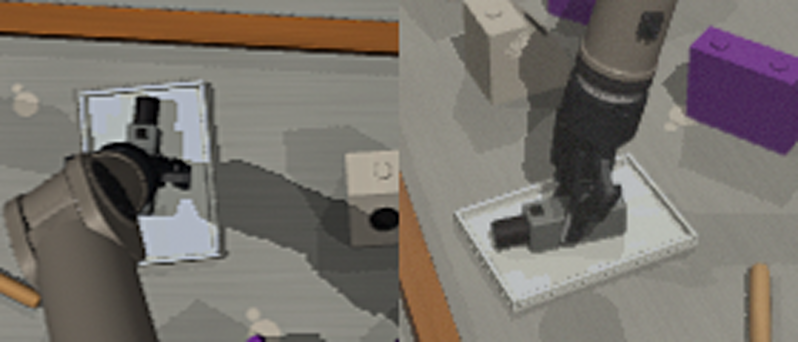

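It's gripped: the width is 33 mm and the thermometer is between the pads. Next I'll work out the lift and aim targets.

```bash
cat >> h.py <<'E'
def setrel():
    from workcell import telemetry
    s=telemetry.observe(); r=rot(s['eef_rot']); A=r.as_matrix()
    yaw=np.arctan2(A[1,1],A[0,1])-np.pi/2; Rt=R.from_euler('z',yaw)
    o=np.array([.5833,.2541,.005])+Rt.apply([.016,0,0]); p=r.inv().apply(o-s['ee_pos']); p[1]=0
    np.savez('rel.npz',p=p,R=(r.inv()*Rt).as_matrix()); print('yaw',np.degrees(yaw),'rel',p)
def tcp_for(origin,Rt):
    d=np.load('rel.npz'); r=Rt*R.from_matrix(d['R']).inv(); return np.array(origin)-r.apply(d['p']), r
P=np.array([.520,-.2547,.065]); YW=10.7
def aim(dist,dz=0,pitch=40.):
    Rt=R.from_euler('zy',[0,0])*R.from_euler('ZY',[YW,pitch],degrees=True)
    n=-R.from_euler('ZY',[YW,40],degrees=True).apply([1,0,0]); lens=P+dist*n+[0,0,dz]
    return tcp_for(lens-Rt.apply([.065,0,.02]),Rt)
E
python3 - <<'E'
from h import *
from workcell import telemetry
setrel(); s=telemetry.observe()
go((s['ee_pos']+[0,0,.15],rot(s['eef_rot'])))
for a in((.14,.05),(.085,0)): g=aim(*a); print(g[0],g[1].as_matrix()[:,2])
E
```

```text
yaw -4.4190070343137675 rel [-0.00205007  0.          0.18541275]
[ -39.4    1.3 -144.7] [0. 0. 0.] t 2.8
[ 0.42780728 -0.2736574   0.40067347] [-0.41301493 -0.06972311 -0.9080514 ]
[ 0.46920716 -0.26583482  0.31532015] [-0.41301493 -0.06972311 -0.9080514 ]
```

Request:
send_rows([
  [-2, 0, -8, 0, 0, 0, 0.5],
  [-10, 0, -36, 0, 0, 0, 0.5],
  [-20, 1, -73, 0, 0, 0, 0.5],
  [-30, 1, -110, 0, 0, 0, 0.5],
  [-39, 1, -145, 0, 0, 0, 0.5],
])

```text
t: 3.42
ee_pos: [0.5477, 0.256, 0.3329]
eef_rot: [0.131, 0.039, 0.991, -0.002]
contact_force: [-0.5, 1.3, -0.8]
grip_width: 0.386
finger_force: 49.9
```

```bash
python3 -c "
from h import *
go(aim(.14,.05))"
```

```text
[  57.1 -536.9  -88.8] [  1.3  39.7 -15.1] t 3.42
```

Request:
send_rows([
  [3, -25, -5, 0, 2, -1, 0.5],
  [7, -70, -12, 0, 5, -2, 0.5],
  [12, -115, -19, 0, 9, -3, 0.5],
  [17, -160, -27, 0, 12, -4, 0.5],
  [22, -205, -34, 1, 15, -6, 0.5],
])

```text
t: 4.05
ee_pos: [0.5013, 0.0522, 0.3578]
eef_rot: [-0.001, -0.012, 1.0, -0.012]
contact_force: [0.6, -0.3, -0.9]
grip_width: 0.392
finger_force: 50.0
```

```bash
python3 -c "
from h import *
go(aim(.14,.05))"
```

```text
[  81.2 -325.   -34.7] [ 0.2 24.5 -9.3] t 4.05
```

Request:
send_rows([
  [10, -45, -5, 0, 3, -1, 0.5],
  [22, -90, -10, 0, 7, -3, 0.5],
  [34, -140, -15, 0, 10, -4, 0.5],
  [46, -185, -20, 0, 14, -5, 0.5],
  [58, -230, -25, 0, 17, -7, 0.5],
])

```text
t: 4.68
ee_pos: [0.4488, -0.1779, 0.3884]
eef_rot: [-0.149, -0.071, 0.986, -0.014]
contact_force: [0.2, 0.5, -2.0]
grip_width: 0.389
finger_force: 50.0
```

```bash
python3 -c "
from h import *
go(aim(.14,.05))"
```

```text
[ 36.5 -91.8  -1.1] [ 0.1  7.6 -2.2] t 4.67
```

Request:
send_rows([
  [12, -30, 0, 0, 2, -1, 0.5],
  [24, -60, -1, 0, 5, -1, 0.5],
  [34, -85, -1, 0, 7, -2, 0.5],
  [36, -92, -1, 0, 8, -2, 0.5],
  [36, -92, -1, 0, 8, -2, 0.5],
])

```text
t: 5.3
ee_pos: [0.4291, -0.2718, 0.4]
eef_rot: [-0.216, -0.087, 0.972, -0.016]
contact_force: [1.0, 0.3, -1.9]
grip_width: 0.389
finger_force: 50.0
```

```bash
python3 - <<'E'
from h import *
go(aim(.14,.05));go(aim(.085))
from workcell import get_image
import cv2
a=get_image("top")["image"][150:290,310:450]; b=get_image("side")["image"][110:250,190:330]
cv2.imwrite("pics/c4.png",cv2.resize(cv2.hconcat([a,b]),None,fx=2.85,fy=2.85,interpolation=2))
E
```

```text
[ 1.8 -1.6  0. ] [ 0.2 -0.3 -0.2] t 5.3
[-72.5  -1.8  59.5] [ 0.2 -0.3 -0.2] t 5.3
```

View pics/c4.png

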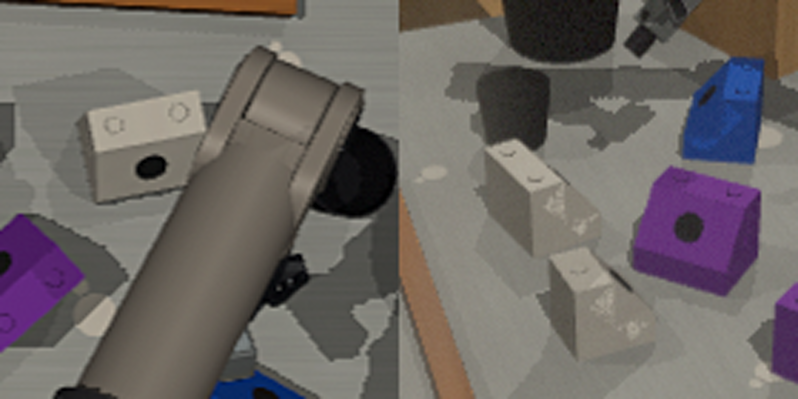

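The top crop shows the patch at (151,167) and the wide cast not moved. The side crop shows the barrel tip near (637,42). I'll check that against the predicted positions.

```bash
python3 - <<'E'
from h import *
from workcell import telemetry
s=telemetry.observe(); d=np.load('rel.npz'); r=rot(s['eef_rot']); o=r.apply(d['p'])+s['ee_pos']; Rt=r*R.from_matrix(d['R'])
lens=o+Rt.apply([.065,0,.02]); back=o+Rt.apply([-.065,0,.02])
print(lens,back,'lens side crop',(side.px(lens)-[190,110])*2.85+[399,0],'back top crop',(top.px(back)-[310,150])*2.85,'patch',(top.px(P)-[310,150])*2.85)
E
```

```text
[ 0.41537254 -0.27167864  0.20443986] [ 0.3178862  -0.28993467  0.28848229] lens side crop [625.98275854  49.07348617] back top crop [236.79669847 368.181931  ] patch [151.17405776 166.98465518]
```

Request:
send_rows([
  [-15, 0, 12, 0, 0, 0, 0.5],
  [-35, -1, 29, 0, 0, 0, 0.5],
  [-55, -2, 46, 0, 0, 0, 0.5],
  [-68, -2, 57, 0, 0, 0, 0.5],
  [-72, -2, 60, 0, 0, 0, 0.5],
])

```text
t: 6.02
ee_pos: [0.4688, -0.2657, 0.3139]
eef_rot: [-0.218, -0.088, 0.972, -0.015]
contact_force: [0.5, 0.2, -1.2]
grip_width: 0.391
finger_force: 50.0
```

```bash
python3 - <<'E'
from h import *
go(aim(.085))
from workcell import get_image,telemetry
print(telemetry.observe()['joints'])
import cv2
a=get_image("top")["image"][150:290,310:450]; b=get_image("side")["image"][110:250,190:330]
cv2.imwrite("pics/c5.png",cv2.resize(cv2.hconcat([a,b]),None,fx=2.85,fy=2.85,interpolation=2))
E
```

```text
[ 0.3 -0.2 -1.5] [ 0.2 -0.4 -0.1] t 6.03
[0.16971903 0.51167345 0.34017939 1.52365025 0.10019316 1.48457093
 2.22263363]
```

View pics/c5.png

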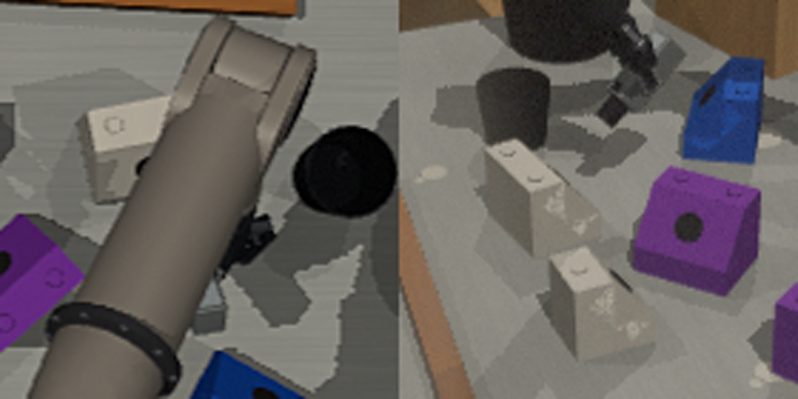

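The thermometer is in place. Its barrel end is at (609,117) in the side crop, pointing down at the cast's sloping face. I'll hold it still there.

Request:
send_rows([
  [0, 0, 0, 0, 0, 0, 0.5],
  [0, 0, 0, 0, 0, 0, 0.5],
  [0, 0, 0, 0, 0, 0, 0.5],
  [0, 0, 0, 0, 0, 0, 0.5],
  [0, 0, 0, 0, 0, 0, 0.5],
])

```text
t: 6.75
ee_pos: [0.4683, -0.2667, 0.3156]
eef_rot: [-0.217, -0.087, 0.972, -0.016]
contact_force: [0.5, -0.1, -2.0]
grip_width: 0.389
finger_force: 50.0
```

```bash
python3 - <<'E'
from h import *
l=P-.085*R.from_euler('ZY',[YW,40],degrees=True).apply([1,0,0]); print((side.px(l)-[190,110])*2.85+[399,0])
go(aim(.085))
E
```

```text
[597.10001288 118.44589169]
[-1.   0.7 -0.2] [ 0.1 -0.3 -0.3] t 6.75
```

Request:
send_rows([
  [0, 0, 0, 0, 0, 0, 0.5],
  [0, 0, 0, 0, 0, 0, 0.5],
  [0, 0, 0, 0, 0, 0, 0.5],
  [0, 0, 0, 0, 0, 0, 0.5],
  [0, 0, 0, 0, 0, 0, 0.5],
])

```text
t: 7.38
ee_pos: [0.4684, -0.2667, 0.3155]
eef_rot: [-0.217, -0.087, 0.972, -0.016]
contact_force: [0.3, 0.1, -2.7]
grip_width: 0.393
finger_force: 50.0
```

Request:
send_rows([
  [0, 0, 0, 0, 0, 0, 0.5],
  [0, 0, 0, 0, 0, 0, 0.5],
  [0, 0, 0, 0, 0, 0, 0.5],
  [0, 0, 0, 0, 0, 0, 0.5],
  [0, 0, 0, 0, 0, 0, 0.5],
])

```text
t: 8.0
ee_pos: [0.4684, -0.2667, 0.3155]
eef_rot: [-0.217, -0.087, 0.972, -0.016]
contact_force: [-0.8, -0.4, -1.5]
grip_width: 0.389
finger_force: 50.0
```

Request:
send_rows([
  [0, 0, 0, 0, 0, 0, 0.5],
  [0, 0, 0, 0, 0, 0, 0.5],
  [0, 0, 0, 0, 0, 0, 0.5],
  [0, 0, 0, 0, 0, 0, 0.5],
  [0, 0, 0, 0, 0, 0, 0.5],
])

```text
t: 8.62
ee_pos: [0.4684, -0.2667, 0.3155]
eef_rot: [-0.217, -0.087, 0.972, -0.016]
contact_force: [-0.4, 0.0, -2.0]
grip_width: 0.39
finger_force: 50.0
```

```bash
python3 - <<'E'
from h import *
go(aim(.14,.05))
E
```

```text
[ 73.4   0.8 -59.7] [ 0.1 -0.3 -0.2] t 8.62
```

```bash
python3 - <<'E'
from h import *
from workcell import get_image
import cv2
g=cv2.cvtColor(get_image("side")["image"],cv2.COLOR_BGR2GRAY)[138:160,252:286]
print('cols 252..'); 
for i,r in enumerate(g): print(138+i,' '.join(f'{v:3d}' for v in r))
Rt=R.from_euler('ZY',[YW,40],degrees=True)
l=P-.085*Rt.apply([1,0,0])
for o in((0,0,0),(0,.014,0),(0,-.014,0),(0,0,.014),(0,0,-.014),(-.032,.014,0),(-.032,.017,.02),(-.032,-.017,.02),(-.032,.017,-.02)): print(o,side.px(l+Rt.apply(o)).round(1))
E
```

```text
cols 252..
138 120 119 122 120 120  83  74  72  76  76  71  75  70  50  30  37  56  63  67  66  60  52  49  69  33  41  34  35  36  88  79  91  89  92
139  75  74  78  76  73  69  70  76  72  75  74  74  86  42  31  30  47  65  66  63  53  50  55  66  54  37  38  38  68  87  90  92  92  91
140  73  75  74  74  77  74  73  74  73  72  64  86  68  39  33  42  59  63  61  54  50  53  49  67  72  44  38  52  77  80  91  91  89  91
141  76  73  73  73  72  70  71  75  73  74  77  66  82  58  54  64  72  64  52  50  51  51  53  47  74  60  55  57  79  92  93  92  88  91
142  72  77  71  73  74  75  75  74  75  76  74  72  69  73  90  95 107  65  57  50  49  61  75  57  63  57  59  70  86  92  91  91  93  90
143  73  75  73  73  73  73  72  74  72  73  76  85  46  36  57 103  86  80  77  59  57  76  76  76  57  52  75  90  92  91  93  90  91  92
144  75  75  69  72  74  74  75  74  74  75  87  50  39  35  31  51  71  76  79  76  75  79  75  76  59  71  89  91  92  90  91  92  93  93
145  74  75  71  71  73  71  77  75  86  84  58  35  43  43  44  25  48  71  76  80  75  77  76  76  78  88  
[... 1571 characters left out ...]
157  81  83  84  84  80  83  83 123 126 135 136  97  90  89  92  89  93  90  89  94  90  92  92  91 132 139 139 137 138 135 137 137 136 134
158  82  83  80  82  82  81  80  81  84 123  88  92  90  88  88  91  91  92  90  91  92  88  89  87  91 131 138 137 137 139 136 136 137 138
159  81  81  82  82  81  79  82  79  79  79  79  88  90  89  90  89  92  92  89  91  87  90  89  84  95 134 138 136 139 137 137 137 137 136
(0, 0, 0) [259.5 151.6]
(0, 0.014, 0) [261.5 153.2]
(0, -0.014, 0) [257.5 149.9]
(0, 0, 0.014) [257.2 149.5]
(0, 0, -0.014) [261.8 153.6]
(-0.032, 0.014, 0) [267.5 146.2]
(-0.032, 0.017, 0.02) [264.7 143.6]
(-0.032, -0.017, 0.02) [259.7 139.7]
(-0.032, 0.017, -0.02) [271.1 149.5]
```

```bash
python3 - <<'E'
from h import *
Rz=R.from_euler('z',YW,degrees=True); O=P-Rz.apply([-.0225,0,.065])
print('cast origin',O)
for c in((.0475,.06,.095),(.0475,-.06,.095),(.0025,-.06,.095),(.0025,.06,.095),(.0475,.06,0),(-.0475,.06,0),(-.0475,.06,.035)):
    q=O+Rz.apply(c); print(c,'side crop',((side.px(q)-[190,110])*2.85+[399,0]).round(),'top crop',((top.px(q)-[310,150])*2.85).round())
E
```

```text
cast origin [ 0.54210879 -0.2505225   0.        ]
(0.0475, 0.06, 0.095) side crop [524. 188.] top crop [ 88. 110.]
(0.0475, -0.06, 0.095) side crop [478. 144.] top crop [198.  90.]
(0.0025, -0.06, 0.095) side crop [510. 134.] top crop [207. 131.]
(0.0025, 0.06, 0.095) side crop [557. 178.] top crop [ 96. 152.]
(0.0475, 0.06, 0) side crop [528. 255.] top crop [ 77. 121.]
(-0.0475, 0.06, 0) side crop [595. 232.] top crop [ 93. 203.]
(-0.0475, 0.06, 0.035) side crop [595. 208.] top crop [ 97. 202.]
```

The cast's corners and the barrel show the same offset in the side view, about 2.5 px, so their positions relative to each other agree to within about 5 mm. The hold lasted over 2.5 s. Now I'll back off and return to the tray.

Request:
send_rows([
  [10, 0, -8, 0, 0, 0, 0.5],
  [28, 0, -23, 0, 0, 0, 0.5],
  [46, 0, -38, 0, 0, 0, 0.5],
  [64, 0, -52, 0, 0, 0, 0.5],
  [73, 1, -60, 0, 0, 0, 0.5],
])

```text
t: 9.3
ee_pos: [0.4273, -0.2741, 0.4031]
eef_rot: [-0.215, -0.086, 0.973, -0.017]
contact_force: [-0.2, -0.2, -2.0]
grip_width: 0.393
finger_force: 50.0
```

```bash
cat >> h.py <<'E'
def grasp(dz): return np.array([.5487,.2571,.1834+dz]), rot([.133,.039,.990,-.001])
E
python3 -c "
from h import *
go(grasp(.15))"
```

```text
[-222.7  501.6  -24.3] [ -1.5 -40.1  14.7] t 9.3
```

Request:
send_rows([
  [-9, 20, -1, 0, -2, 1, 0.5],
  [-27, 62, -3, 0, -5, 2, 0.5],
  [-46, 105, -5, 0, -9, 3, 0.5],
  [-65, 148, -7, 0, -12, 4, 0.5],
  [-84, 190, -9, -1, -15, 6, 0.5],
])

```text
t: 9.93
ee_pos: [0.4734, -0.0705, 0.3747]
eef_rot: [-0.087, -0.035, 0.996, -0.007]
contact_force: [0.1, -0.1, -1.6]
grip_width: 0.39
finger_force: 50.0
```

```bash
python3 -c "
from h import *
go(grasp(.15))"
```

```text
[-103.7  321.7   20.9] [ -0.6 -25.2   8.6] t 9.93
```

Request:
send_rows([
  [-15, 45, 3, 0, -4, 1, 0.5],
  [-30, 95, 6, 0, -7, 3, 0.5],
  [-46, 145, 9, 0, -11, 4, 0.5],
  [-62, 195, 12, 0, -15, 5, 0.5],
  [-78, 240, 16, 0, -19, 6, 0.5],
])

```text
t: 10.55
ee_pos: [0.5298, 0.1741, 0.3431]
eef_rot: [0.079, 0.015, 0.997, -0.006]
contact_force: [0.6, -0.9, -1.3]
grip_width: 0.387
finger_force: 50.0
```

```bash
python3 -c "
from h import *
go(grasp(.15))"
```

```text
[-14.6  83.6  11.3] [-0.5 -6.2  2.8] t 10.55
```

Request:
send_rows([
  [-5, 35, 5, 0, -3, 1, 0.5],
  [-11, 65, 9, 0, -5, 2, 0.5],
  [-15, 82, 11, 0, -6, 3, 0.5],
  [-15, 83, 11, 0, -6, 3, 0.5],
  [-15, 83, 11, 0, -6, 3, 0.5],
])

```text
t: 11.18
ee_pos: [0.5492, 0.2534, 0.3336]
eef_rot: [0.13, 0.042, 0.991, -0.006]
contact_force: [-0.1, -0.4, -2.0]
grip_width: 0.389
finger_force: 50.0
```

```bash
python3 -c "
from h import *
go(grasp(.15));go(grasp(0.01))"
```

```text
[ 0.8  3.6 -0. ] [-0.6 -0.3 -0.2] t 11.18
[ 37.    3.7 135.2] [-0.6 -0.3 -0.2] t 11.18
```

Request:
send_rows([
  [8, 2, 30, 0, 0, 0, 0.5],
  [18, 3, 65, 0, 0, 0, 0.5],
  [28, 4, 102, 0, 0, 0, 0.5],
  [35, 4, 128, 0, 0, 0, 0.5],
  [37, 4, 135, -1, 0, 0, 0.5],
])

```text
t: 11.8
ee_pos: [0.5481, 0.257, 0.1918]
eef_rot: [0.129, 0.041, 0.991, 0.002]
contact_force: [-1.5, -0.8, -1.1]
grip_width: 0.386
finger_force: 50.1
```

```bash
python3 -c "
from h import *
go(grasp(0))"
```

```text
[1.6 0.  8.3] [ 0.3 -0.5 -0.3] t 11.8
```

Request:
send_rows([
  [0, 0, 2, 0, 0, 0, 0.5],
  [1, 0, 4, 0, 0, 0, 0.5],
  [1, 0, 6, 0, 0, 0, 0.5],
  [2, 0, 8, 0, 0, 0, 0.5],
  [2, 0, 8, 0, 0, 0, 0.5],
])

```text
t: 12.42
ee_pos: [0.5489, 0.2591, 0.1855]
eef_rot: [0.131, 0.04, 0.991, 0.004]
contact_force: [0.2, 0.1, -2.0]
grip_width: 0.39
finger_force: 50.1
```

Request:
send_rows([
  [0, 0, 1, 0, 0, 0, 0.5],
  [0, 0, 2, 0, 0, 0, 0.5],
  [1, 0, 3, 0, 0, 0, 0.5],
  [1, 0, 3, 0, 0, 0, 0.5],
  [1, 0, 3, 0, 0, 0, 0.5],
])

```text
t: 13.05
ee_pos: [0.5493, 0.259, 0.1836]
eef_rot: [0.132, 0.04, 0.99, 0.004]
contact_force: [-2.5, -1.2, 5.6]
grip_width: 0.389
finger_force: 51.0
```

Contact with the tray floor, with about 7 N carried by it. Releasing.

Request:
send_rows([
  [0, 0, 0, 0, 0, 0, 0.2],
  [0, 0, 0, 0, 0, 0, 0.1],
  [0, 0, 0, 0, 0, 0, 0.0],
  [0, 0, 0, 0, 0, 0, -0.15],
  [0, 0, 0, 0, 0, 0, -0.3],
])

```text
t: 13.68
ee_pos: [0.5489, 0.2591, 0.1822]
eef_rot: [0.131, 0.04, 0.991, 0.004]
contact_force: [0.2, 0.5, 0.2]
grip_width: 0.652
finger_force: 0.0
```

Request:
send_rows([
  [0, 0, 0, 0, 0, 0, -0.3],
  [-5, 0, -20, 0, 0, 0, -0.3],
  [-15, 0, -58, 0, 0, 0, -0.3],
  [-27, 0, -100, 0, 0, 0, -0.3],
  [-39, 1, -145, 0, 0, 0, -0.3],
])

```text
t: 14.3
ee_pos: [0.5486, 0.257, 0.3335]
eef_rot: [0.131, 0.04, 0.991, 0.004]
contact_force: [0.8, 0.1, 0.5]
grip_width: 0.648
finger_force: 0.0
```

```bash
cat >> h.py <<'E'
def push(x,y,z=.183,yaw=-3.): return np.array([x,y,z]), R.from_euler('z',yaw,degrees=True)*M(0)
E
python3 - <<'E'
from h import *
go(push(.46,-.255,.33))
from workcell import get_image
import cv2
t=get_image("top")["image"]; s=get_image("side")["image"]
cv2.imwrite("pics/c6.png",cv2.hconcat([cv2.resize(t[135:245,165:225],(310,568),interpolation=2),cv2.resize(s[240:320,220:340],(480,568),interpolation=2)]))
E
```

```text
[  44.7 -517.4  -17.7] [ 0.8 15.  -1.7] t 14.3
```

View pics/c6.png

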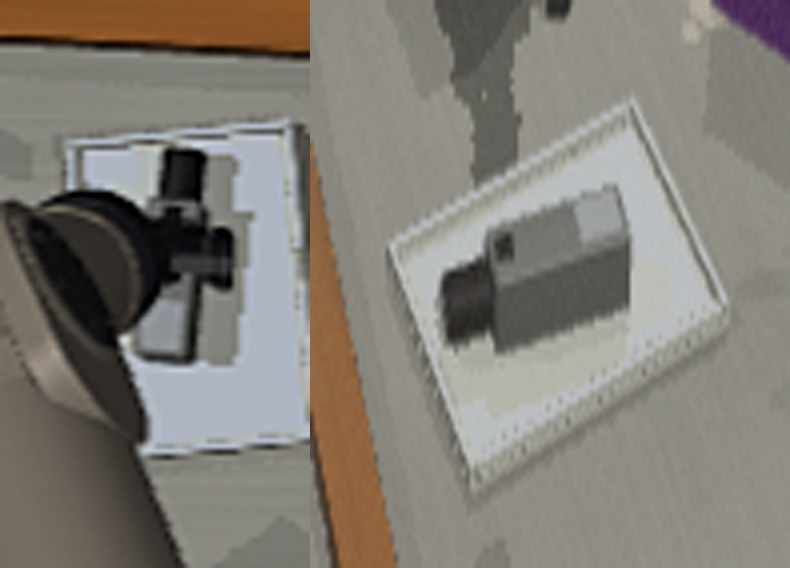

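The thermometer lies flat and upright inside the tray: in the side crop the box is at (560,270) with the barrel at (465,300). Next I'll move the gripper in front of the wide cast.

Request:
send_rows([
  [4, -45, -3, 0, 2, 0, -0.5],
  [8, -100, -6, 0, 4, 0, -0.5],
  [13, -155, -8, 0, 6, -1, -0.5],
  [18, -210, -10, 0, 8, -1, -0.5],
  [23, -265, -12, 0, 10, -1, -0.5],
])

```text
t: 15.02
ee_pos: [0.5019, -0.0066, 0.333]
eef_rot: [0.044, 0.031, 0.999, 0.006]
contact_force: [1.4, -1.0, 0.3]
grip_width: 0.75
finger_force: 0.0
```

```bash
python3 -c "
from h import *
go(push(.46,-.255,.33))"
```

```text
[  26.3 -250.5   -3.1] [ 0.8  5.  -0.6] t 15.03
```

Request:
send_rows([
  [6, -55, -1, 0, 1, 0, -0.5],
  [12, -115, -1, 0, 2, 0, -0.5],
  [19, -175, -2, 0, 4, 0, -0.5],
  [25, -235, -3, 1, 5, -1, -0.5],
  [26, -250, -3, 1, 5, -1, -0.5],
])

```text
t: 15.65
ee_pos: [0.4589, -0.2579, 0.33]
eef_rot: [-0.0, 0.027, 1.0, -0.003]
contact_force: [-0.4, 0.1, -0.6]
grip_width: 0.751
finger_force: 0.0
```

```bash
python3 -c "
from h import *
go(push(.46,-.255))"
```

```text
[ -1.1   3.9 147. ] [-0.4 -0.  -0.1] t 15.65
```

Request:
send_rows([
  [0, 2, 30, 0, 0, 0, -0.5],
  [0, 3, 65, 0, 0, 0, -0.5],
  [0, 3, 100, 0, 0, 0, -0.5],
  [0, 3, 130, 0, 0, 0, -0.5],
  [0, 3, 147, 0, 0, 0, -0.5],
])

```text
t: 16.27
ee_pos: [0.4609, -0.2489, 0.1813]
eef_rot: [-0.001, 0.022, 1.0, -0.001]
contact_force: [0.1, 0.6, 0.1]
grip_width: 0.751
finger_force: 0.0
```

```bash
python3 - <<'E'
from h import *
go(push(.46,-.255))
from workcell import get_image
import cv2
a=get_image("top")["image"][130:270,310:450]; b=get_image("side")["image"][110:250,190:330]
cv2.imwrite("pics/c7.png",cv2.resize(cv2.hconcat([a,b]),None,fx=2.85,fy=2.85,interpolation=2))
E
```

```text
[ 0.7 -6.2 -1.7] [-0.1 -0.1  0.5] t 16.27
```

View pics/c7.png

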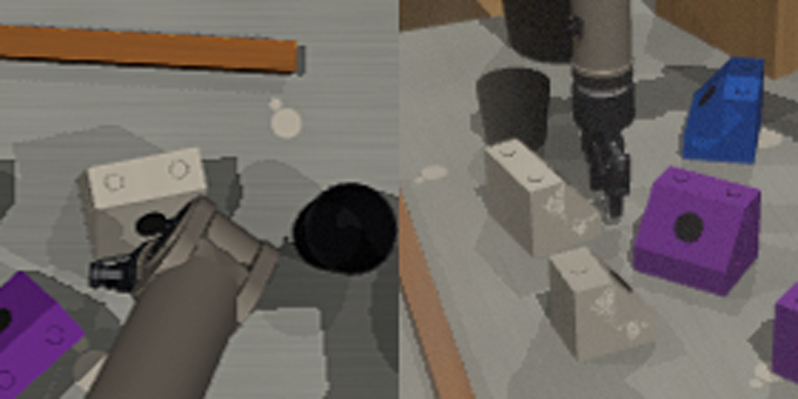

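The gripper stands just in front of the toe, slightly left of centre: the left finger is at (105,272) and the toe's left corner at about (95,260). I'll shift it right by 13 mm and start pushing.

Request:
send_rows([
  [0, -8, 0, 0, 0, 0, -0.5],
  [0, -13, 0, 0, 0, 0, -0.5],
  [-8, -13, -2, 0, 0, 0, -0.5],
  [-16, -13, -2, 0, 0, 0, -0.5],
  [-26, -13, -2, 0, 0, 0, -0.5],
])

```text
t: 17.0
ee_pos: [0.4848, -0.264, 0.185]
eef_rot: [-0.003, 0.022, 1.0, -0.0]
contact_force: [-6.2, 1.4, 4.9]
grip_width: 0.752
finger_force: 3.4
```

Request:
send_rows([
  [-10, 0, 0, 0, 0, 0, -0.5],
  [-20, 0, 0, 0, 0, 0, -0.5],
  [-30, 0, 0, 0, 0, 0, -0.5],
  [-40, 0, 0, 0, 0, 0, -0.5],
  [-50, 0, 0, 0, 0, 0, -0.5],
])

```text
t: 17.62
ee_pos: [0.535, -0.2657, 0.1847]
eef_rot: [-0.003, 0.022, 1.0, -0.0]
contact_force: [-6.2, 0.8, 3.2]
grip_width: 0.749
finger_force: 3.1
```

```bash
python3 - <<'E'
from h import *
go(push(.594,-.268))
from workcell import get_image
import cv2
a=get_image("top")["image"][130:270,310:450]; b=get_image("side")["image"][110:250,190:330]
cv2.imwrite("pics/c8.png",cv2.resize(cv2.hconcat([a,b]),None,fx=2.85,fy=2.85,interpolation=2))
E
```

```text
[-59.    0.3   1.3] [-0.  -0.4  0.5] t 17.62
```

View pics/c8.png

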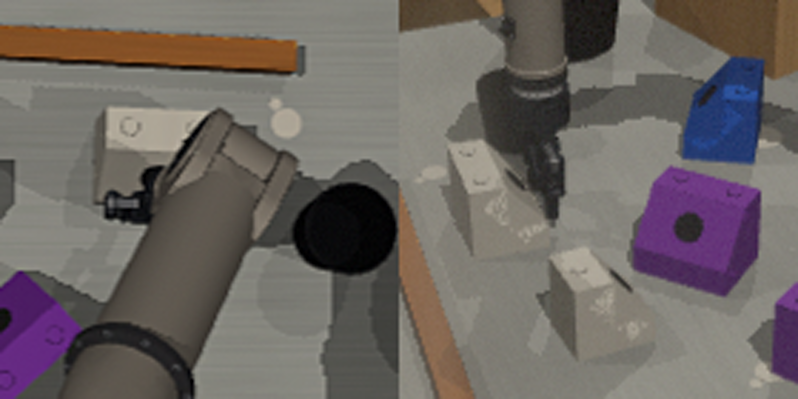

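The cast has turned square to the rail. Its top back edge runs from (106,108) to about (210,112), close to the rail's slope, and the narrow cast, pot and blue cast have not moved. I'll keep pushing and slow down near the rail.

Request:
send_rows([
  [-10, 0, 0, 0, 0, 0, -0.5],
  [-20, 0, 0, 0, 0, 0, -0.5],
  [-30, 0, 0, 0, 0, 0, -0.5],
  [-38, 0, 0, 0, 0, 0, -0.5],
  [-44, 0, 0, 0, 0, 0, -0.5],
])

```text
t: 18.35
ee_pos: [0.5811, -0.2684, 0.185]
eef_rot: [0.0, 0.022, 1.0, -0.001]
contact_force: [-3.1, 0.4, -2.3]
grip_width: 0.753
finger_force: 1.4
```

Request:
send_rows([
  [-2, 0, 0, 0, 0, 0, -0.5],
  [-4, 0, 0, 0, 0, 0, -0.5],
  [-6, 0, 0, 0, 0, 0, -0.5],
  [-8, 0, 0, 0, 0, 0, -0.5],
  [-9, 0, 0, 0, 0, 0, -0.5],
])

```text
t: 18.98
ee_pos: [0.5896, -0.2691, 0.1855]
eef_rot: [0.0, 0.023, 1.0, -0.002]
contact_force: [-1.6, -0.1, -1.7]
grip_width: 0.752
finger_force: 1.4
```

Request:
send_rows([
  [-1, 0, 0, 0, 0, 0, -0.5],
  [-2, 0, 0, 0, 0, 0, -0.5],
  [-3, 0, 0, 0, 0, 0, -0.5],
  [-4, 0, 0, 0, 0, 0, -0.5],
  [-5, 0, 0, 0, 0, 0, -0.5],
])

```text
t: 19.6
ee_pos: [0.5946, -0.2694, 0.1855]
eef_rot: [0.0, 0.023, 1.0, -0.002]
contact_force: [-3.5, 0.9, -1.8]
grip_width: 0.751
finger_force: 1.5
```

Request:
send_rows([
  [-1, 0, 0, 0, 0, 0, -0.5],
  [-2, 0, 0, 0, 0, 0, -0.5],
  [-3, 0, 0, 0, 0, 0, -0.5],
  [-4, 0, 0, 0, 0, 0, -0.5],
  [-5, 0, 0, 0, 0, 0, -0.5],
])

```text
t: 20.23
ee_pos: [0.5973, -0.2697, 0.1854]
eef_rot: [-0.003, 0.023, 1.0, -0.001]
contact_force: [-11.3, 2.6, 5.5]
grip_width: 0.755
finger_force: 5.5
```

Request:
send_rows([
  [-1, 0, 0, 0, 0, 0, -0.5],
  [-2, 0, 0, 0, 0, 0, -0.5],
  [-3, 0, 0, 0, 0, 0, -0.5],
  [-3, 0, 0, 0, 0, 0, -0.5],
  [-3, 0, 0, 0, 0, 0, -0.5],
])

```text
t: 20.85
ee_pos: [0.5982, -0.2699, 0.1854]
eef_rot: [-0.006, 0.023, 1.0, 0.0]
contact_force: [-16.0, 2.5, 8.9]
grip_width: 0.753
finger_force: 7.8
```

The push has stalled firmly against the rail. Backing off and lifting clear.

Request:
send_rows([
  [3, 0, 0, 0, 0, 0, -0.5],
  [10, 0, 0, 0, 0, 0, -0.5],
  [25, 0, 0, 0, 0, 0, -0.5],
  [42, 0, -2, 0, 0, 0, -0.5],
  [60, 0, -20, 0, 0, 0, -0.5],
])

```text
t: 21.48
ee_pos: [0.5433, -0.2663, 0.2055]
eef_rot: [0.002, 0.022, 1.0, -0.002]
contact_force: [-0.4, 0.6, 0.3]
grip_width: 0.749
finger_force: 0.0
```

Request:
send_rows([
  [10, 5, -30, 0, 0, 0, -0.5],
  [15, 20, -80, 0, 0, 0, -0.5],
  [20, 60, -130, 0, 0, 0, -0.5],
  [30, 110, -165, 0, 0, 0, -0.5],
  [50, 160, -180, 0, 0, 0, -0.5],
])

```text
t: 22.1
ee_pos: [0.5017, -0.1024, 0.3891]
eef_rot: [0.006, 0.022, 1.0, -0.002]
contact_force: [1.0, 1.1, 0.6]
grip_width: 0.747
finger_force: 0.0
```

Request:
send_rows([
  [20, 40, 0, 0, 0, 0, -0.5],
  [40, 80, 0, 0, 0, 0, -0.5],
  [60, 120, 0, 0, 0, 0, -0.5],
  [60, 130, 0, 0, 0, 0, -0.5],
  [60, 130, 0, 0, 0, 0, -0.5],
])

```text
t: 22.72
ee_pos: [0.4466, 0.029, 0.3854]
eef_rot: [0.003, 0.022, 1.0, -0.001]
contact_force: [0.2, -1.1, -0.5]
grip_width: 0.748
finger_force: 0.0
```

```bash
python3 - <<'E'
from h import *
from workcell import get_image,telemetry
import cv2
t=get_image("top")["image"]; cv2.imwrite("pics/top9.png",t); o=cv2.imread("pics/top0.png")
print(telemetry.observe()['ee_pos'])
# bright cast top versus rail: quadrilateral of bright pixels
g=t[140:225,330:420].astype(int); m=(g.min(2)>165).astype('uint8')
for th in(150,160,170,180):
    m=(g.min(2)>th).astype('uint8'); n,l,s,c=cv2.connectedComponentsWithStats(m); k=1+s[1:,4].argmax()
    r=cv2.minAreaRect(cv2.findNonZero((l==k).astype('uint8'))); print(th,s[k],np.round(cv2.boxPoints(r)+[330,140],1).tolist())
for u in(350,365,380): print(u,[tuple(map(int,t[v,u])) for v in range(140,166,1)])
E
```

```text
[0.44661529 0.02775495 0.38515735]
150 [20  8 38  8 49] [[349.7, 153.3], [350.0, 147.2], [387.0, 149.0], [386.8, 155.0]]
160 [52  9  6  1  6] [[387.0, 149.0], [387.0, 149.0], [382.0, 149.0], [382.0, 149.0]]Traceback (most recent call last):
  File "<stdin>", line 9, in <module>
ValueError: attempt to get argmax of an empty sequence
```

```bash
python3 - <<'E'
from h import *
import cv2
p=top.at((368.5,147.6),.095); print(p,'rail front x',.6912+(p[1]+.4294)*.0516)
t=cv2.imread("pics/top9.png"); o=cv2.imread("pics/top0.png")
print('rail col 340',[tuple(map(int,t[v,340])) for v in range(138,160)])
for n,(a,b,c,d) in dict(narrow=(178,220,268,302),pot=(190,232,410,452),spat=(180,240,75,170)).items(): print(n,float(np.abs(t[a:b,c:d].astype(int)-o[a:b,c:d]).mean()))
E
```

```text
[ 0.70383959 -0.26848456  0.095     ] rail front x 0.6995032367481757
rail col 340 [(127, 132, 132), (117, 121, 120), (60, 79, 103), (32, 77, 134), (37, 78, 130), (33, 72, 119), (32, 68, 112), (33, 69, 113), (33, 69, 114), (31, 67, 112), (32, 70, 114), (31, 69, 115), (32, 72, 118), (0, 6, 16), (39, 44, 49), (112, 116, 115), (100, 105, 106), (101, 106, 106), (99, 104, 105), (100, 107, 106), (101, 107, 107), (110, 116, 117)]
narrow 9.90219421101774
pot 2.309145880574452
spat 5.852982456140351
```

```bash
python3 -c "
from workcell import ctrl; print(ctrl.sign_off())"
```

```text
the job is handed in; nothing more can be done
None
```

I aimed the thermometer at the wide cast's patch and held it still for about 2.5 s, put it back flat in its tray, and slid the wide cast square against the rail; the job is handed in, but no verdict came back.

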